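Push the tube rack home in the corner stop

TASK

Push the blue, nearly empty tube rack that stands in front of the dark grey corner stop along the bench and into it, so that its long side lies flush along the long rail and its left end touches the orange bumper on the short end block. Only push it: it must stay standing on the bench and not be lifted, and the bottles, the cup, the timer and the tape must not be disturbed.

Things in the scene. Friction and masses are not known exactly. Their poses are not given: they have to be found in the camera images.
- rack: Loose blue open-work tube rack, nearly empty, 0.15-0.3 kg, in front of the corner stop's long rail (a fuller rack stays at the back). Origin: centre of the underside. Solid 92 mm along x, 220 mm along y (its length), 73 mm high. Four white-capped tubes, 107 mm high, stand within 45 mm of its +y (left) end, the one that goes to the end block. Turned up to 15 degrees at the start.
- rack_front (a point): Middle of the rack's long side that faces the robot (rack x = -46 mm), 35 mm up; axes as the rack. The side consists of three thin shelf edges at heights 1-5, 34-36 and 70-73 mm, open between them.
- rack_tail (a point): Middle of the rack's right end, away from the end block (rack y = -110 mm), 35 mm up; axes as the rack. Here are an upright plate 48 mm wide, 5-68 mm high, and the shelf edges at heights 1-5, 34-36 and 70-73 mm; pegs stick out 7 mm at the corners. No tubes at this end.
- home (a point): Point on the bench, fixed to the corner stop: the rack's origin lies here when the rack is home, with the axes parallel (rack +x towards the rail, +y towards the end block). x points squarely at the long rail, away from the robot; y runs along the rail to the left, towards the end block.
- corner_stop: Fixed dark grey metal corner stop, L-shaped, 26 mm high; origin and axes as home. Long rail 16 mm thick, inner face at x = +46.5 mm, from y = -302 to +132 mm. Short end block 20 mm thick from x = -47.5 to +62.5 mm; on it an orange bumper 56 mm wide, centred at x = 0, whose face at y = +111 mm meets the middle of the rack's left end. A flat foot 6 mm high lies behind the rail.
- cup: Bystander, loose: red-lidded specimen cup, 65 mm across, 64 mm tall. Origin at the centre of its underside.
- timer: Bystander, loose: white lab timer lying flat, 64 x 64 x 18 mm. Origin at the centre of its underside.
- white_bottle: Bystander, loose: white bottle with blue cap, 48 mm across, 98 mm tall. Origin at the centre of its underside.
- small_bottle: Bystander, loose: small white bottle with red cap, 33 mm across, 72 mm tall. Origin at the centre of its underside.
- brown_bottle: Bystander, loose: brown bottle with black cap, 56 mm across, 116 mm tall. Origin at the centre of its underside.
- tape: Bystander, loose: roll of brown tape lying flat, 94 mm across, 48 mm tall. Origin at the centre of its underside.

How it is judged (in metres and radians):
At the end, for the whole second after the job is handed in: The rack stands flat and still on the bench within 5 mm of home both across and along the rail (at most 5 mm of gap to the long rail and to the bumper) and within 0.04 rad (2.3 degrees) of parallel to the rail (x of rack in the frame of home between -0.005 and 0.005 m and y of rack in the frame of home between -0.005 and 0.005 m and angle between the y axis of rack and the y axis of home, either way round below 0.04 rad and height (world z) of rack below 0.004 m and angle between rack's own z axis and vertical below 0.03 rad and linear speed of rack below 0.01 m/s); the robot touches nothing.
It fails at once if the rack is lifted off the bench (its centre rises more than 8 mm) (height (world z) of rack above 0.008 m).
It fails at once if the rack is tipped by more than 0.15 rad (angle between rack's own z axis and vertical above 0.15 rad).
It fails at once if a bystander (cup, timer, bottle or tape) is moved more than 15 mm (distance of any of cup, timer, white_bottle, small_bottle, brown_bottle, tape from where it was at the start of the episode above 0.015 m).
It fails at once if a bystander is tipped over (more than 0.3 rad) (angle between any of cup, timer, white_bottle, small_bottle, brown_bottle, tape's own z axis and vertical above 0.3 rad).
It also fails if it takes over 54 s, if anything falls off the work surface, if the arm or the gripper's body presses on something with over 40 N, if the wrist force passes 120 N, or if a joint passes its speed limit or range.

ROBOT

A 6-joint arm with a two-finger parallel gripper is mounted at the origin on a cart in front of the work surface, level with it; the furniture and walls round the work are solid. World frame = base frame: x ahead of the robot, y to its left, z up, the work surface at z = 0. Lengths are in mm, angles in rad, forces in N, time in s.
With the tool pointing down it reaches from about 225 to 875 mm from the base axis. Payload 3.4 kg.
Tool frame: the origin (TCP) lies midway between the tips of the shut fingers; the grasp point (between the pads) lies 19 mm behind it; x points along the fingers, y is the direction in which the jaws open and shut, and the axes are right-handed (so a half turn about x gives the same grasp; the last joint's range is limited). The gripper opens to 85 mm and grips with 20 to 120 N. Pads are 22 mm wide; open, the fingers measure 114 mm over their backs; the gripper's body (76 mm by 85 mm) begins 54 mm behind the grasp point. The pads swing forward as they close: fully open they stand 13 mm farther back than shut.
Start: joints at [-1.245, 0.276, 1.505, -0, 1.361, -0.121], TCP at [248.451, -518.589, 231.328] pointing down, gripper open.
Joint ranges: [-2.89, 2.89], [-0.75, 2.08], [0.22, 2.7], [-1.18, 4.32], [0.11, 2.71], [-2.7, 2.7]. Speed limits (rad/s): [2.57, 2.57, 3.14, 3.14, 3.14, 3.14].

INTERFACE

Orientations are given as a unit quaternion [w, x, y, z].
In Python, from bench import bot gives the robot as it stands.
- The arm moves only by the shell command python3 -m crank 'ROWS' [FORCE]. ROWS is JSON, a list that holds one entry, the list of rows, each a list of 7 numbers: the shift along the tool's x, y, z in mm, then the turn, a rotation vector about the tool's x, y, z in rad, then the closure in counts, from 0 (fully open) to 255 (shut). In form: [[[dx, dy, dz, wx, wy, wz, jaw], ...]]. A call has exactly 5 rows; each row shifts and turns the commanded pose from where the row before left it, along the tool's axes as they then stand; what a row does not reach is not made up. A row lasts 1/10 s, in which the tool goes at most 50 mm and 8.59 degrees, less where a joint would pass 70% of its speed; a pose out of reach is approached as far as the arm can. A call with a gripper value outside its range is refused whole. The fingers move at their own pace and stop on an object; FORCE is the grip in N (left out, the last holds). Time passes only in rows, so rows that do not move let the fingers close, or fill a call up. It gives the time, the measured TCP pose, the force and the opening at its end, in the units of the state.
- bot.sense(): the state, without advancing time (a new reading comes with each control period).
- bot.snapshot(name): name is "scene" or "top" or "wrist"; returns the picture (420x560x3 uint8, blue, green, red); there is no depth.
- bot.get_calibration(name): a dict with "camera_matrix" (3x3 intrinsics, pixels), "view" (4x4, takes a point from world to camera coordinates); the wrist camera has in their place "T_tool_cam" (4x4, takes a point from camera to tool coordinates, whose origin is the TCP and whose axes are the tool frame's). Camera axes: x right, y down, z forward; pixel columns grow to the right and rows downward; lengths in mm; the calibration is good to about 2 mm. A picture is of the moment at which its call begins: read the wrist's pose just before it. get_calibration takes no time and is no camera call.
- bot.job_done(): hands the job in, once; it reports no verdict.
Trained networks look in the newest picture that a camera, given by its name, has taken for a name from the list of things; names that differ only in an ending like _2 or _b are one class to them, and where a whole thing is asked for, a point or a joint stands for the part that bears it (a point fixed in the world has none). Each returns a list of dicts, best first, with "conf" (0 to 1); they miss things now and then, are a little off and sometimes report something else, mostly with a low value. They report only what shows in the picture. A call takes as long as a camera call.
- bot.boxes_of(target, camera): "pixel" ([column, row] in pixels, amid what is visible of it).
- bot.masks_of(target, camera): "mask" (420x560 bool, what is visible of it) and "pixel" ([column, row] in pixels, amid what is visible of it).
- bot.spot_point(target, camera): "pixel" ([column, row] in pixels: a listed point, or the origin of a listed thing).
The state is a dict: "time": time; "joint_positions": joint angles; "joint_velocities": joint speeds; "effort": joint torques, N m; "ee_pos": TCP position; "ee_rot": TCP orientation; "force": force on the tool from outside, world axes, zero at the start; "wrist_torque": the same for the moment, N m; "opening": finger opening in mm.
Only numpy, scipy, OpenCV 4.12 (cv2) and the standard library are available. Lean on these libraries where they do the work, as an engineer would, in place of code of your own. Each camera call takes 0.05 s, during which the arm holds its last target.

## Working session

There is one attempt and no reset: what is moved stays moved. The work goes in short steps, Python scripts to look and compute and a shell command to move; the robot and the scene stay as the last step left them, time stands still between calls to the robot, and variables do not carry over. Pictures are saved under pics/ and viewed, and the job is handed in when it is done.

```bash
ls; mkdir -p pics
python3 - <<'E'
from bench import bot
import cv2
s=bot.sense(); print(s)
for n in ["scene","top","wrist"]:
    im=bot.snapshot(n); cv2.imwrite(f"pics/a_{n}.png",im)
    c=bot.get_calibration(n); print(n,{k:__import__('numpy').round(v,3).tolist() for k,v in c.items()})
for t in ["rack","rack_front","rack_tail","home","corner_stop","cup","timer","white_bottle","small_bottle","brown_bottle","tape"]:
    for cam in ["top","scene"]:
        print(t,cam,[(r['conf'],r['pixel']) for r in bot.spot_point(t,cam)][:3])
print(bot.sense()['time'])
E
```

```text
pics
{'time': 0.0, 'joint_positions': array([-1.24496887e+00,  2.76587792e-01,  1.50614982e+00, -1.35020482e-05,
        1.36072956e+00, -1.20997338e-01]), 'joint_velocities': array([-0.0008742 ,  0.00017047,  0.00024489, -0.00098765, -0.00163293,
       -0.00044835]), 'effort': array([-1.81007584e-05, -4.16775262e+01, -2.45805770e+01, -4.16543098e-04,
        1.11028960e-02, -1.48342275e-05]), 'ee_pos': array([ 248.27501485, -518.02828311,  230.43719265]), 'ee_rot': array([-0.15600763, -0.68946019, -0.15732522,  0.68960499]), 'force': array([ 0.22145927, -0.69207636, -0.22650848]), 'wrist_torque': array([-0.00761894, -0.02010534, -0.01895057]), 'opening': 85.53181328335958}
scene {'camera_matrix': [[505.75, 0.0, 282.315], [0.0, 505.75, 213.691], [0.0, 0.0, 1.0]], 'view': [[-0.403, -0.915, 0.008, 222.134], [-0.424, 0.179, -0.888, 308.012], [0.811, -0.361, -0.46, 1120.609], [0.0, 0.0, 0.0, 1.0]]}
top {'camera_matrix': [[443.571, 0.0, 282.219], [0.0, 443.571, 204.01], [0.0, 0.0, 1.0]], 'view': [[0.013, -1.0, 0.002, -54.878], [-0.996, -0.013, -0.092, 613.54], [0.092, -0.001, -0.996, 140
[... 481 characters left out ...]
232.7])]
rack_tail scene []
home top [(0.97, [254.3, 205.5])]
home scene [(0.55, [263.8, 230.7])]
corner_stop top [(0.57, [255.0, 207.2])]
corner_stop scene [(0.81, [263.9, 233.1])]
cup top [(0.77, [211.0, 261.4])]
cup scene [(0.62, [237.2, 270.9])]
timer top [(0.86, [400.6, 247.3])]
timer scene [(0.71, [414.6, 221.3]), (0.24, [264.5, 228.8])]
white_bottle top [(0.7, [292.7, 155.8])]
white_bottle scene [(0.6, [278.4, 205.4])]
small_bottle top [(0.7, [169.8, 214.2]), (0.62, [263.7, 163.0])]
small_bottle scene []
brown_bottle top [(0.84, [173.3, 214.5]), (0.6, [149.7, 259.4])]
brown_bottle scene [(0.97, [174.3, 258.8])]
tape top [(0.65, [150.7, 258.9])]
tape scene [(0.89, [168.0, 285.9])]
1.25
```

Run:
```python
import cv2
for n in ["scene","top"]:
    im=cv2.imread(f"pics/a_{n}.png"); 
    if n=="top": im=cv2.resize(im[120:320,120:420],None,fx=2.66,fy=2.66,interpolation=cv2.INTER_CUBIC)
    else: im=cv2.resize(im[150:350,120:460],None,fx=2.35,fy=2.35,interpolation=cv2.INTER_CUBIC)
    cv2.imwrite(f"pics/a_{n}_z.png",im)
```

```text
(no output)
```

View pics/a_top_z.png

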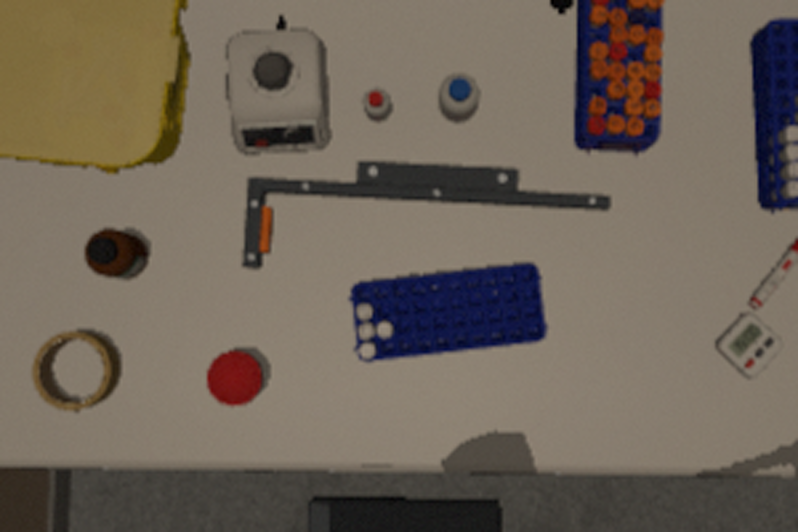

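View pics/a_scene_z.png

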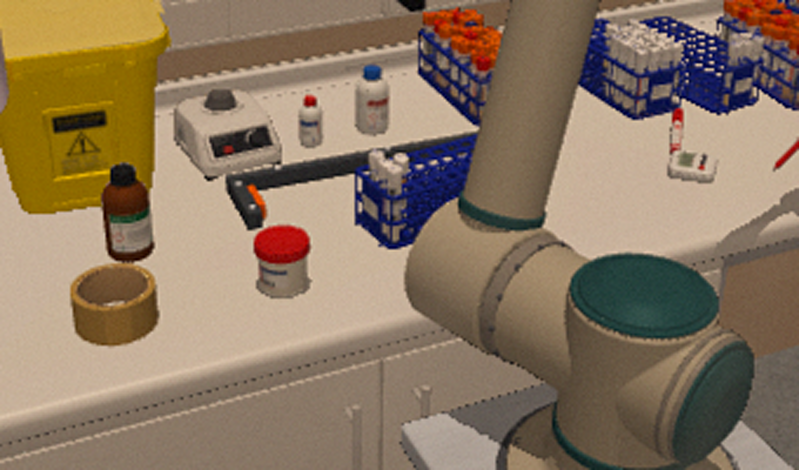

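```bash
cat > h.py <<'E'
import numpy as np, cv2
from bench import bot
from scipy.optimize import minimize
def proj(P,cam):
    c=bot.get_calibration(cam); K=np.array(c['camera_matrix']);V=np.array(c['view'])
    q=np.c_[P,np.ones(len(P))]@V.T; q=q[:,:3]@K.T; return q[:,:2]/q[:,2:]
def ray(px,z,cam):
    c=bot.get_calibration(cam); K=np.array(c['camera_matrix']);V=np.array(c['view'])
    R=V[:3,:3];C=-R.T@V[:3,3]; d=R.T@np.linalg.solve(K,[px[0],px[1],1]); return C+d*(z-C[2])/d[2]
def W(P,pose):
    x,y,a=pose;P=np.asarray(P,float);c,s=np.cos(a),np.sin(a)
    return np.c_[x+c*P[:,0]-s*P[:,1], y+s*P[:,0]+c*P[:,1], P[:,2]]
def box(x0,x1,y0,y1,z0,z1): return [[x,y,z] for x in(x0,x1) for y in(y0,y1) for z in(z0,z1)]
RACK=[box(-46,46,-110,110,1,73)]
STOP=[box(46.5,62.5,-302,132,0,26),box(-47.5,62.5,111+5,136,0,26)]
S=8
def sil(parts,pose,cam,sh=(420,560)):
    m=np.zeros(sh,np.uint8)
    for p in parts:
        h=cv2.convexHull((proj(W(p,pose),cam)*16).astype(np.int32)); cv2.fillConvexPoly(m,h,255,cv2.LINE_AA,4)
    return m/255.
def fit(mask,parts,pose,cam,w=None):
    m=mask.astype(float)
    def f(p):
        q=[p[0],p[1],p[2]/200]; return np.abs(sil(parts,q,cam)-m).sum() if w is None else (np.abs(sil(parts,q,cam)-m)*w).sum()
    p0=np.array([pose[0],pose[1],pose[2]*200.])
    for d in (15,4,1.5):
        r=minimize(f,p0,method='Nelder-Mead',options=dict(initial_simplex=[p0]+[p0+d*e for e in np.eye(3)],xatol=.05,fatol=.05)); p0=r.x
    return np.array([p0[0],p0[1],p0[2]/200]),r.fun
def rel(r,h):
    d=np.array(r[:2])-h[:2];c,s=np.cos(h[2]),np.sin(h[2])
    return np.array([c*d[0]+s*d[1],-s*d[0]+c*d[1],r[2]-h[2]])
E
cat > t.py <<'E'
from h import *
im=cv2.imread('pics/a_top.png')
for t,p in dict(rack=(290.6,238.3),home=(254.3,205.5),cup=(211,261.4),timer=(400.6,247.3),wb=(292.7,155.8),sb=(263.7,163),bb=(173.3,214.5),tape=(150.7,258.9)).items():
    print(t,ray(p,0,'top').round(0)[:2])
hsv=cv2.cvtColor(im,cv2.COLOR_BGR2HSV)
roi=np.zeros((420,560),bool);roi[205:262,245:335]=1
blue=((hsv[...,0]>100)&(hsv[...,0]<135)&(hsv[...,1]>120)&roi)
bl=cv2.morphologyEx(blue.astype(np.uint8),cv2.MORPH_CLOSE,np.ones((11,11)))
r0=ray((290,235),40,'top')
print(bl.sum())
rk,e=fit(bl,RACK,[r0[0],r0[1],0.08],'top');print('rack',rk,e)
roi=np.zeros((420,560),bool);roi[180:222,205:352]=1
dk=(hsv[...,2]<95)&(hsv[...,1]<90)&roi
h0=ray((254,205),0,'top')
w=np.ones((420,560)); 
# ignore foot behind rail
w[178:190,252:318]=0
hm,e=fit(dk,STOP,[h0[0],h0[1],-0.05],'top',w);print('home',hm,e,dk.sum())
print('rel',rel(rk,hm))
o=cv2.resize(im,None,fx=4,fy=4,interpolation=cv2.INTER_CUBIC)
for parts,po,c in((RACK,rk,(0,255,255)),(STOP,hm,(0,255,0))):
    for p in parts:
        hh=cv2.convexHull((proj(W(p,po),'top')*4+1.5).astype(np.int32)); cv2.polylines(o,[hh],True,c,1)
cv2.imwrite('pics/b.png',o[700:1100,780:1440])
print(hsv[205,225],hsv[190,260],hsv[215,260])
E
python3 t.py
```

```text
rack [505. -76.]
home [611.  45.]
cup [426. 182.]
timer [ 480. -435.]
wb [778. -79.]
sb [753.  17.]
bb [577. 310.]
tape [432. 378.]
1950
rack [ 5.09844412e+02 -6.61483996e+01  1.26272432e-01] 288.7607843137255
home [ 6.04164329e+02  4.43818622e+01 -3.39928886e-02] 283.61960784313726 1412
rel [ -90.50890814 -113.67199716    0.16026532]
[ 19  45 135] [15 12 44] [ 18  47 137]
```

View pics/b.png

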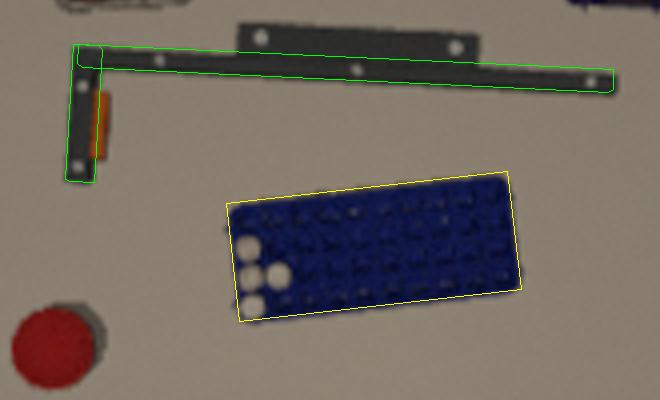

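```bash
sed -i 's/w\[178:190,252:318\]=0/w[:,250:320]=0/; s/\[:,11\]//' t.py; sed -i 's/hsv\[...,2\]<95)&(hsv\[...,1\]<90)/hsv[...,2]<92)/' t.py
cat >> t.py <<'E'
from scipy.spatial.transform import Rotation as R
s=bot.sense();q=s['ee_rot'];M=R.from_quat(np.r_[q[1:],q[0]]).as_matrix();print(M.round(3))
E
python3 t.py
```

```text
rack [505. -76.]
home [611.  45.]
cup [426. 182.]
timer [ 480. -435.]
wb [778. -79.]
sb [753.  17.]
bb [577. 310.]
tape [432. 378.]
1950
rack [ 5.09844412e+02 -6.61483996e+01  1.26272432e-01] 288.7607843137255
home [ 6.02185073e+02  4.44801669e+01 -3.81981409e-02] 211.27450980392155 1441
rel [ -88.04852336 -114.07425125    0.16447057]
[ 19  45 135] [15 12 44] [ 18  47 137]
[[ 0.     0.432 -0.902]
 [-0.    -0.902 -0.432]
 [-1.     0.     0.   ]]
```

View pics/b.png

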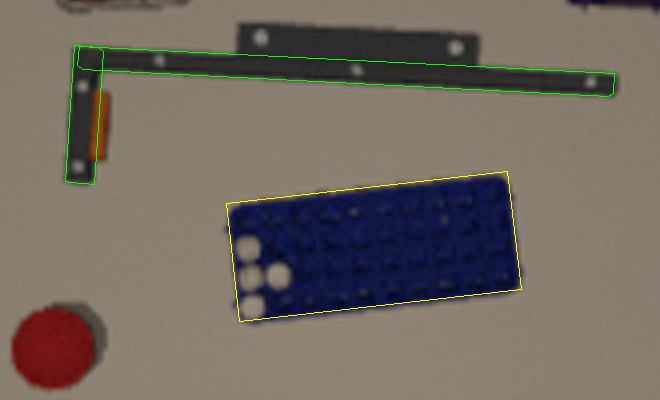

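```bash
cat >> h.py <<'E'
from scipy.spatial.transform import Rotation as Rn
HOME=np.array([602.2,44.5,-0.038])
def go(hx,hy,z,home=HOME):
    "shift in tool axes to reach home-frame point at height z; pose report"
    s=bot.sense();q=s['ee_rot'];M=Rn.from_quat(np.r_[q[1:],q[0]]).as_matrix();p=s['ee_pos']
    t=W([[hx,hy,z]],home)[0]
    Hm=Rn.from_euler('z',home[2]).as_matrix()
    print('t',round(s['time'],2),'tcp home',rel(np.r_[p[:2],0],home)[:2].round(1),'z',p[2].round(1),'F',(Hm.T@s['force']).round(1),'op',round(s['opening'],1))
    print('tool axes in home:\n',(Hm.T@M).round(3));print('shift',(M.T@(t-p)).round(1))
E
python3 -m crank '[[[0,0,0,0.121,0,0,0],[0,0,0,0.121,0,0,0],[0,0,0,0.121,0,0,0],[0,0,0,0.121,0,0,0],[0,0,0,0,0.07,0,0]]]'
python3 -c "
from h import *
go(-190,-120,100)"
```

```text
time: 1.75
ee_pos: [250.2, -518.7, 231.2]
ee_rot: [-0.012, 0.732, -0.013, -0.681]
force: [0.2, -0.2, 0.2]
opening: 85.8
t 1.75 tcp home [-330.4 -576.2] z 231.2 F [ 0.2 -0.2  0.2] op 85.8
tool axes in home:
 [[ 0.072  0.001 -0.997]
 [-0.    -1.    -0.001]
 [-0.997  0.    -0.072]]
shift [ 141.  -456.  -131.2]
```

```bash
python3 -m crank '[[[0,-45,-12,0,0,0,0],[0,-45,-12,0,0,0,0],[0,-45,-12,0,0,0,0],[0,-45,-12,0,0,0,0],[0,-45,-12,0,0,0,0]]]'
python3 -m crank '[[[10,-45,-14,0,0,0,0],[20,-45,-14,0,0,0,0],[20,-45,-14,0,0,0,0],[20,-45,-14,0,0,0,0],[20,-45,-14,0,0,0,0]]]'
python3 -c "
from h import *
go(-190,-120,12)"
```

```text
time: 2.25
ee_pos: [316.8, -294.3, 235.6]
ee_rot: [-0.013, 0.731, -0.014, -0.682]
force: [0.8, -0.2, 1.1]
opening: 85.1
time: 2.75
ee_pos: [400.0, -76.4, 152.2]
ee_rot: [-0.013, 0.732, -0.014, -0.681]
force: [0.5, -0.7, 0.2]
opening: 85.4
t 2.75 tcp home [-197.5 -128.5] z 152.2 F [ 0.5 -0.7  0.2] op 85.4
tool axes in home:
 [[ 0.072  0.    -0.997]
 [-0.001 -1.    -0.   ]
 [-0.997  0.001 -0.072]]
shift [140.4  -8.6   2.6]
```

```bash
python3 -m crank '[[[35,-2,2,0,0,0,0],[35,-2,2,0,0,0,0],[35,-2,2,0,0,0,0],[32,0,0,0,0,0,0],[0,0,0,0,0,0,0]]]'
python3 -c "
from h import *
go(-150,-120,12)
for n in ('top','scene'):
  im=bot.snapshot(n);cv2.imwrite('pics/c_%s.png'%n,im)
  cv2.imwrite('pics/c_%sz.png'%n,cv2.resize(im[170:320,170:390],None,fx=3.6,fy=3.6,interpolation=cv2.INTER_CUBIC))"
```

```text
time: 3.25
ee_pos: [400.6, -71.1, 12.5]
ee_rot: [-0.014, 0.729, -0.013, -0.685]
force: [-0.2, 1.1, 0.1]
opening: 85.6
t 3.25 tcp home [-197.1 -123.1] z 12.5 F [-0.3  1.1  0.1] op 85.6
tool axes in home:
 [[ 0.062  0.001 -0.998]
 [ 0.003 -1.    -0.001]
 [-0.998 -0.003 -0.062]]
shift [  3.4  -3.1 -46.9]
```

View pics/c_topz.png

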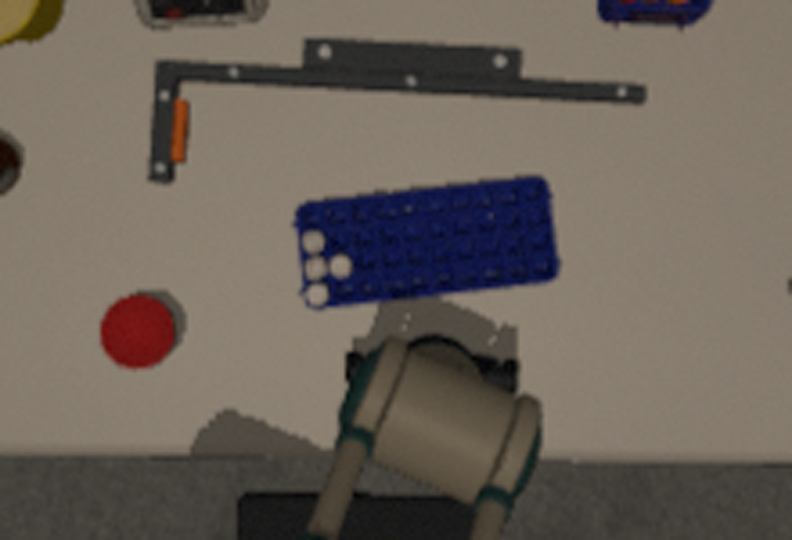

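View pics/c_scenez.png

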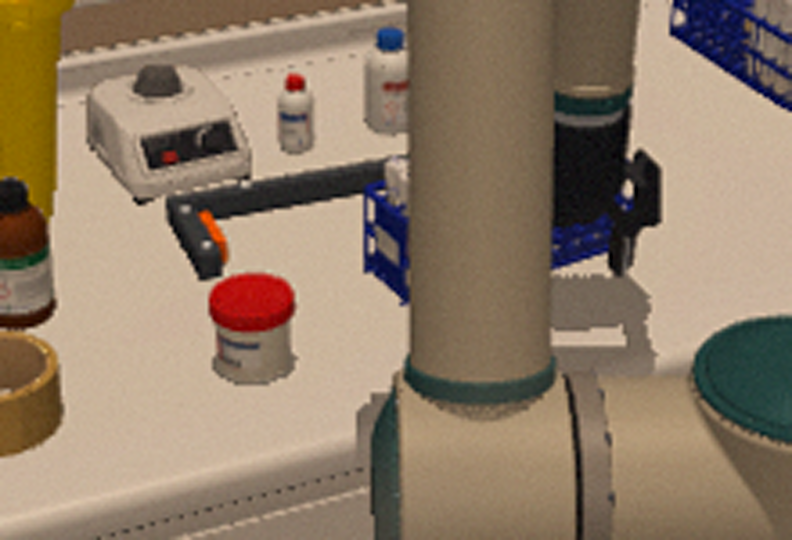

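```bash
python3 -m crank '[[[0,0,-8,0,0,0,0],[0,0,-8,0,0,0,0],[0,0,-8,0,0,0,0],[0.5,0,-8,0,0,0,0],[0.5,0,-6,0,0,0,0]]]'
python3 -m crank '[[[0.4,0,-6,0,0,0,0],[0.4,0,-6,0,0,0,0],[0.4,0,-6,0,0,0,0],[0.4,0,-6,0,0,0,0],[0.4,0,-6,0,0,0,0]]]'
cat > look.py <<'E'
import sys
from h import *
n=sys.argv[1]
go(-57,-120,12)
im=bot.snapshot('top')
cv2.imwrite('pics/%s.png'%n,cv2.resize(im[170:320,170:390],None,fx=3.6,fy=3.6,interpolation=cv2.INTER_CUBIC))
E
python3 look.py d1
```

```text
time: 3.85
ee_pos: [442.7, -74.0, 17.5]
ee_rot: [-0.012, 0.732, -0.014, -0.681]
force: [-2.9, -0.0, 0.9]
opening: 85.3
time: 4.35
ee_pos: [472.0, -74.9, 17.0]
ee_rot: [-0.013, 0.731, -0.014, -0.682]
force: [-0.2, 0.8, -0.1]
opening: 85.1
t 4.35 tcp home [-125.6 -124.2] z 17.0 F [-0.2  0.8 -0.1] op 85.1
tool axes in home:
 [[ 0.07   0.001 -0.998]
 [-0.    -1.    -0.001]
 [-0.998  0.    -0.07 ]]
shift [  9.8  -4.2 -68.1]
```

View pics/d1.png

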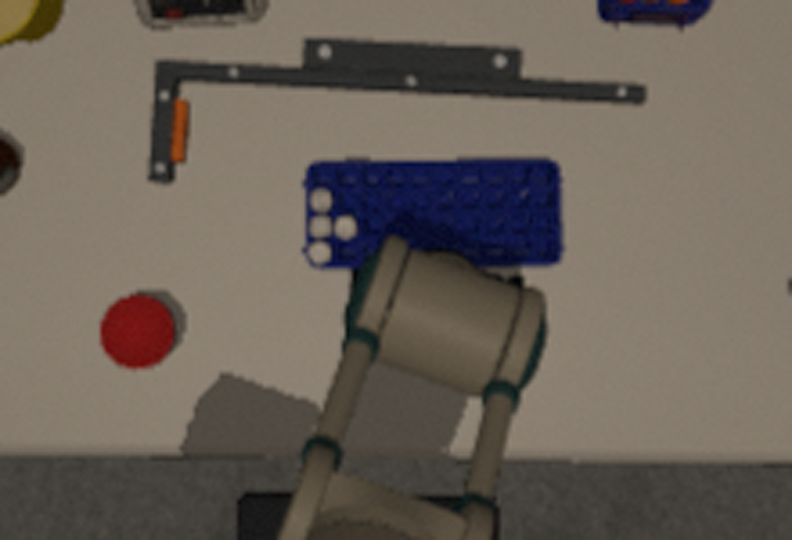

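```bash
python3 -m crank '[[[1.5,0,-6,0,0,0,0],[1.5,0,-6,0,0,0,0],[1.5,0,-6,0,0,0,0],[1.2,0,-6,0,0,0,0],[1,0,-6,0,0,0,0]]]'
python3 -m crank '[[[0.6,0,-4,0,0,0,0],[0.6,0,-4,0,0,0,0],[0.6,0,-4,0,0,0,0],[0.4,0,-4,0,0,0,0],[0.4,0,-4,0,0,0,0]]]'
python3 look.py d2
```

```text
time: 4.9
ee_pos: [502.3, -76.0, 12.4]
ee_rot: [-0.013, 0.731, -0.014, -0.682]
force: [-2.7, -0.0, 1.6]
opening: 85.4
time: 5.4
ee_pos: [522.1, -76.7, 11.3]
ee_rot: [-0.013, 0.731, -0.014, -0.682]
force: [-2.6, -0.4, 0.7]
opening: 85.9
t 5.4 tcp home [ -75.5 -124.1] z 11.3 F [-2.6 -0.5  0.7] op 85.9
tool axes in home:
 [[ 0.07   0.001 -0.998]
 [ 0.    -1.    -0.001]
 [-0.998  0.    -0.07 ]]
shift [  0.6  -4.1 -18.5]
```

View pics/d2.png

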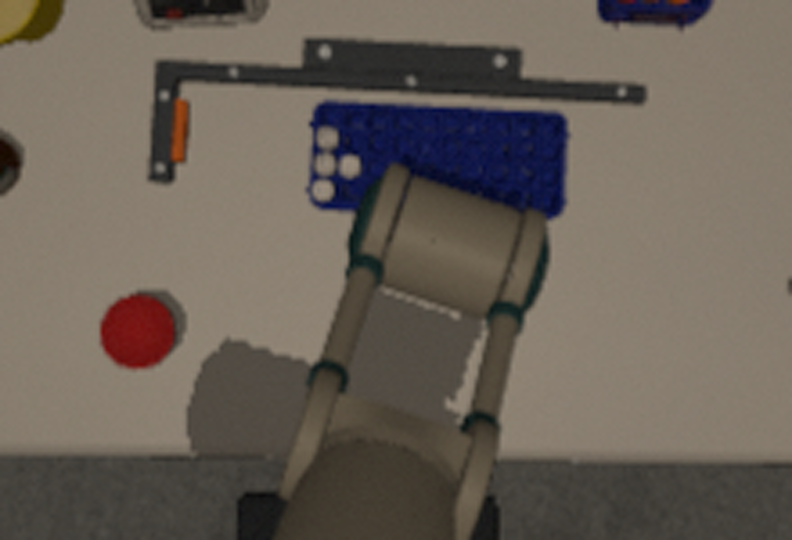

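```bash
python3 -m crank '[[[0.2,0,-4,0,0,0,0],[0.2,0,-4,0,0,0,0],[0.2,0,-3,0,0,0,0],[0.2,0,-2,0,0,0,0],[0.1,0,-1,0,0,0,0]]]'
python3 -m crank '[[[0.1,0,-1,0,0,0,0],[0.1,0,-1,0,0,0,0],[0.1,0,-1,0,0,0,0],[0,0,0,0,0,0,0],[0,0,0,0,0,0,0]]]'
python3 look.py d3
```

```text
time: 5.95
ee_pos: [535.9, -77.2, 11.3]
ee_rot: [-0.013, 0.731, -0.014, -0.682]
force: [-2.8, -0.5, 0.4]
opening: 84.9
time: 6.45
ee_pos: [539.0, -77.3, 11.3]
ee_rot: [-0.013, 0.731, -0.014, -0.682]
force: [-1.8, 0.8, 1.6]
opening: 85.4
t 6.45 tcp home [ -58.5 -124.1] z 11.3 F [-1.9  0.7  1.6] op 85.4
tool axes in home:
 [[ 0.07   0.001 -0.998]
 [-0.    -1.    -0.001]
 [-0.998  0.    -0.07 ]]
shift [-0.6 -4.1 -1.5]
```

View pics/d3.png

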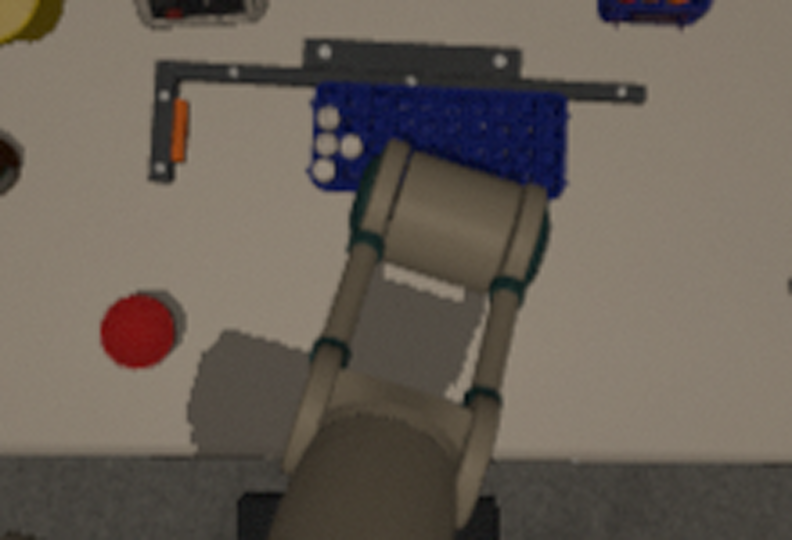

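Close to the rail; keep nudging until the force rises.

```bash
for i in 1; do python3 -m crank '[[[0.1,0,-1,0,0,0,0],[0.1,0,-1,0,0,0,0],[0,0,0,0,0,0,0],[0,0,0,0,0,0,0],[0,0,0,0,0,0,0]]]'; done
python3 -m crank '[[[0.1,0,-1,0,0,0,0],[0.1,0,-1,0,0,0,0],[0,0,0,0,0,0,0],[0,0,0,0,0,0,0],[0,0,0,0,0,0,0]]]'
```

```text
time: 7.0
ee_pos: [540.2, -77.2, 11.1]
ee_rot: [-0.013, 0.731, -0.014, -0.682]
force: [-4.2, 0.7, 2.0]
opening: 85.4
time: 7.5
ee_pos: [540.5, -76.9, 10.6]
ee_rot: [-0.013, 0.73, -0.013, -0.683]
force: [-7.6, 0.6, 3.3]
opening: 85.8
```

```bash
python3 -m crank '[[[0,0,10,0,0,0,0],[0,0,20,0,0,0,0],[-10,0,20,0,0,0,0],[-40,0,0,0,0,0,0],[-45,0,0,0,0,0,0]]]'
python3 -m crank '[[[-45,0,0,0,-0.07,0,255],[0,45,-5,0,0,0,255],[0,45,-10,0,0,0,255],[0,45,-15,0,0,0,255],[0,40,-15,0,0,0,255]]]'
python3 look.py e1
python3 - <<'E'
from h import *
im=bot.snapshot('top');cv2.imwrite('pics/e_full.png',im)
hsv=cv2.cvtColor(im,cv2.COLOR_BGR2HSV)
roi=np.zeros((420,560),bool);roi[185:240,235:345]=1
b=((hsv[...,0]>100)&(hsv[...,0]<135)&(hsv[...,1]>120)&roi)
b=cv2.morphologyEx(b.astype(np.uint8),cv2.MORPH_CLOSE,np.ones((11,11)))
p,e=fit(b,RACK,[600,-60,-.04],'top');print(p,e,rel(p,HOME))
E
```

```text
time: 8.0
ee_pos: [485.7, -75.3, 102.5]
ee_rot: [-0.013, 0.731, -0.014, -0.682]
force: [1.1, -0.8, 0.7]
opening: 85.3
time: 8.5
ee_pos: [523.3, -254.7, 148.2]
ee_rot: [-0.012, 0.709, -0.014, -0.705]
force: [1.2, -0.4, 0.5]
opening: 12.3
t 8.5 tcp home [ -67.5 -302. ] z 148.2 F [ 1.2 -0.3  0.5] op 12.3
tool axes in home:
 [[ 0.005  0.001 -1.   ]
 [-0.003 -1.    -0.001]
 [-1.     0.003 -0.005]]
shift [ 135.8 -182.4  -10. ]
[ 5.99114504e+02 -7.66257318e+01 -2.92830617e-02] 206.93725490196078 [ 1.51840188e+00 -1.21155510e+02  8.71693830e-03]
```

View pics/e1.png

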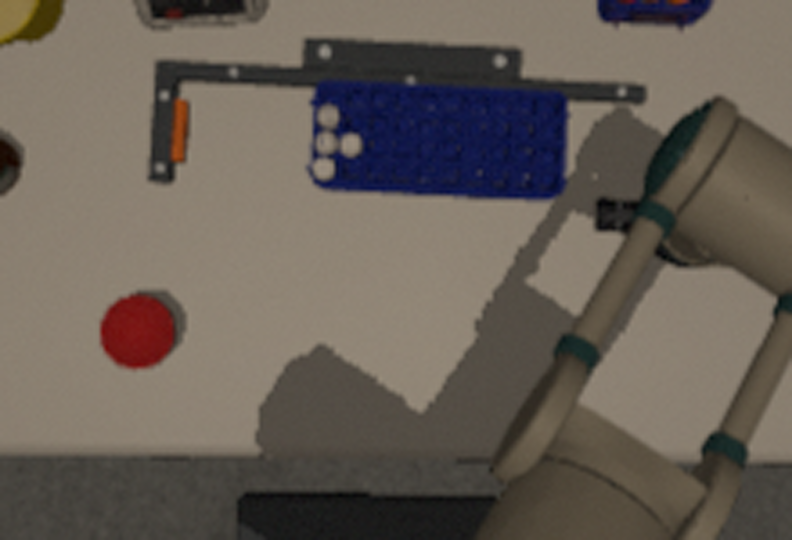

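```bash
python3 -m crank '[[[10,0,-24,0,0.005,0,255],[20,-5,-24,0,0,0,255],[30,-5,-22,0,0,0,255],[35,-5,0,0,0,0,255],[35,0,0,0,0,0,255]]]'
python3 look.py e2
python3 -c "
from h import *
go(3,-250,15)
im=bot.snapshot('wrist');cv2.imwrite('pics/e2w.png',im)"
```

```text
time: 9.1
ee_pos: [594.4, -238.6, 16.8]
ee_rot: [-0.012, 0.71, -0.013, -0.704]
force: [-0.1, 0.7, -0.6]
opening: 0.0
t 9.1 tcp home [   3.  -283.1] z 16.8 F [-0.1  0.7 -0.6] op 0.0
tool axes in home:
 [[ 0.008  0.002 -1.   ]
 [-0.001 -1.    -0.002]
 [-1.     0.001 -0.008]]
shift [   4.1 -163.3   59.7]
t 9.15 tcp home [  -1.5 -281.5] z 10.6 F [-1.6  1.1 -2.9] op -0.2
tool axes in home:
 [[-0.002  0.002 -1.   ]
 [ 0.004 -1.    -0.002]
 [-1.    -0.004  0.002]]
shift [ -4.3 -31.5  -4.5]
```

View pics/e2.png

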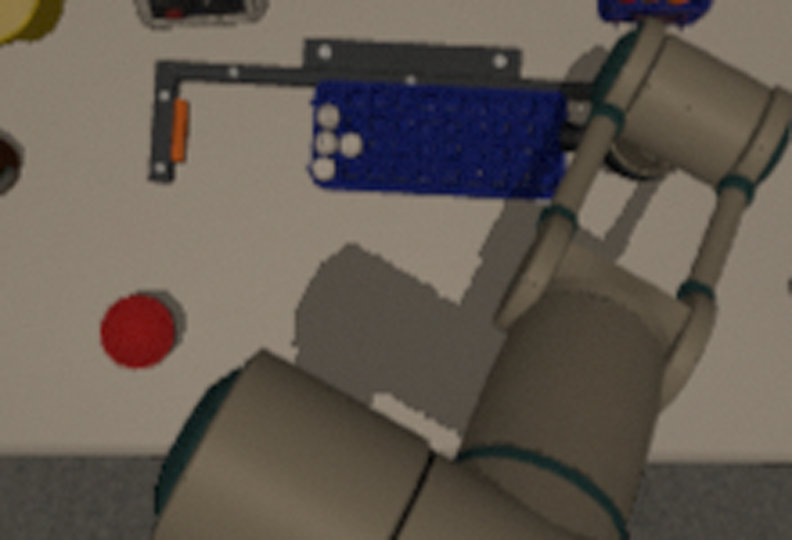

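View pics/e2w.png

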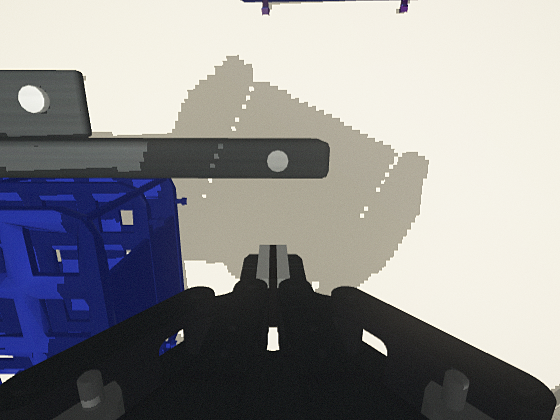

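```bash
python3 -m crank '[[[-7,-4,-4,0,0,0,255],[-7,-5,0,0,0,0,255],[0,-5,0,0,0,0,255],[0,-5,0,0,0,0,255],[0,-5,0,0,0,0,255]]]'
python3 -m crank '[[[0,-3,0,0,0,0,255],[0,-3,0,0,0,0,255],[0,-3,0,0,0,0,255],[0,-3,0,0,0,0,255],[0,-2,0,0,0,0,255]]]'
python3 -c "
from h import *
go(3,-14.5-110,25)
im=bot.snapshot('wrist');cv2.imwrite('pics/e3w.png',im)"
```

```text
time: 9.7
ee_pos: [597.9, -215.2, 32.8]
ee_rot: [-0.013, 0.709, -0.013, -0.705]
force: [-0.5, -1.2, 0.0]
opening: 0.0
time: 10.2
ee_pos: [598.3, -202.2, 31.7]
ee_rot: [-0.012, 0.709, -0.014, -0.705]
force: [-1.5, -2.5, 0.9]
opening: -0.3
t 10.2 tcp home [   5.4 -246.7] z 31.7 F [-1.4 -2.6  0.9] op -0.3
tool axes in home:
 [[ 0.005  0.001 -1.   ]
 [-0.001 -1.    -0.001]
 [-1.     0.001 -0.005]]
shift [   6.5 -122.2    2.3]
```

View pics/e3w.png

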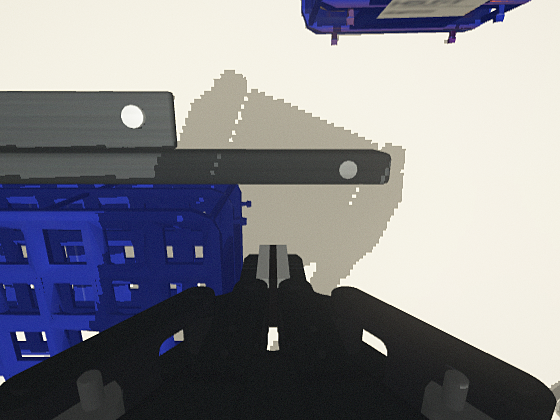

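```bash
python3 -m crank '[[[0,-5,0,0,0,0,255],[0,-5,0,0,0,0,255],[0,-5,0,0,0,0,255],[0,-5,0,0,0,0,255],[0,-5,0,0,0,0,255]]]'
python3 look.py e4
```

```text
time: 10.75
ee_pos: [599.3, -176.1, 31.7]
ee_rot: [-0.013, 0.709, -0.013, -0.705]
force: [-1.0, -3.5, 1.5]
opening: -0.3
t 10.75 tcp home [   5.5 -220.6] z 31.7 F [-0.9 -3.5  1.5] op -0.3
tool axes in home:
 [[ 0.006  0.001 -1.   ]
 [-0.    -1.    -0.001]
 [-1.     0.    -0.006]]
shift [  19.4 -100.6   62.5]
```

View pics/e4.png

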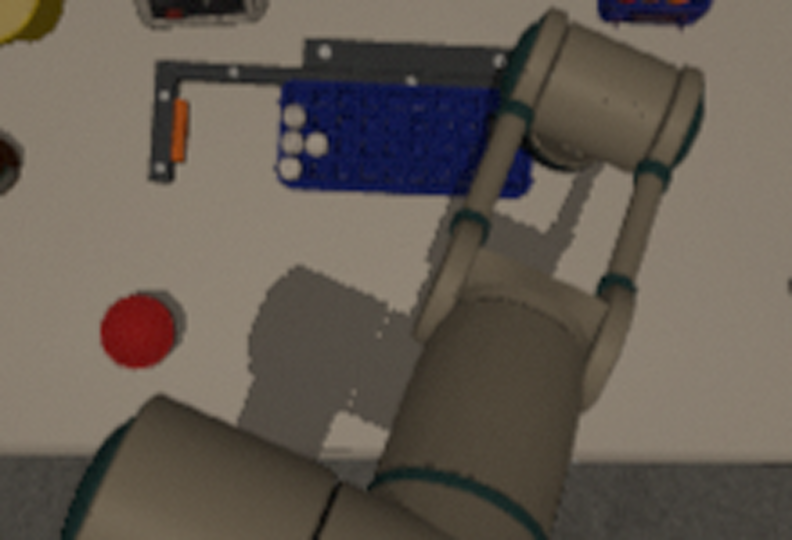

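```bash
python3 -m crank '[[[0,-7,0,0,0,0,255],[0,-7,0,0,0,0,255],[0,-7,0,0,0,0,255],[0,-7,0,0,0,0,255],[0,-6,0,0,0,0,255]]]'
python3 -m crank '[[[0,-6,0,0,0,0,255],[0,-6,0,0,0,0,255],[0,-6,0,0,0,0,255],[0,-5,0,0,0,0,255],[0,-4,0,0,0,0,255]]]'
python3 look.py e5
```

```text
time: 11.3
ee_pos: [600.4, -142.0, 31.7]
ee_rot: [-0.013, 0.709, -0.013, -0.705]
force: [0.5, -3.3, 2.7]
opening: -0.1
time: 11.8
ee_pos: [601.3, -115.2, 31.6]
ee_rot: [-0.013, 0.709, -0.013, -0.705]
force: [-0.2, -4.3, 3.1]
opening: -0.0
t 11.8 tcp home [   5.2 -159.7] z 31.6 F [-0.1 -4.3  3.1] op -0.0
tool axes in home:
 [[ 0.005  0.001 -1.   ]
 [-0.    -1.    -0.001]
 [-1.     0.    -0.005]]
shift [ 19.3 -39.7  62.3]
```

View pics/e5.png

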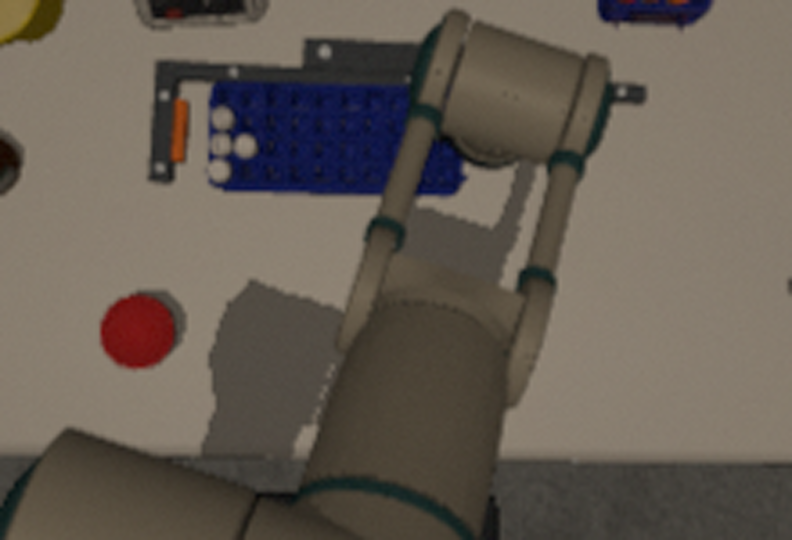

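```bash
python3 -m crank '[[[0,-4,0,0,0,0,255],[0,-4,0,0,0,0,255],[0,-3,0,0,0,0,255],[0,-2,0,0,0,0,255],[0,-1,0,0,0,0,255]]]'
python3 -m crank '[[[0,-1,0,0,0,0,255],[0,-1,0,0,0,0,255],[0,-1,0,0,0,0,255],[0,-1,0,0,0,0,255],[0,0,0,0,0,0,255]]]'
python3 look.py e6
```

```text
time: 12.35
ee_pos: [601.8, -101.5, 31.6]
ee_rot: [-0.013, 0.709, -0.013, -0.705]
force: [0.2, -4.0, 3.0]
opening: 0.1
time: 12.85
ee_pos: [602.0, -97.6, 31.6]
ee_rot: [-0.013, 0.709, -0.013, -0.705]
force: [0.8, -3.2, 3.7]
opening: 0.3
t 12.85 tcp home [   5.2 -142. ] z 31.6 F [ 1.  -3.2  3.7] op 0.3
tool axes in home:
 [[ 0.005  0.001 -1.   ]
 [ 0.    -1.    -0.001]
 [-1.    -0.    -0.005]]
shift [ 19.3 -22.   62.3]
```

View pics/e6.png

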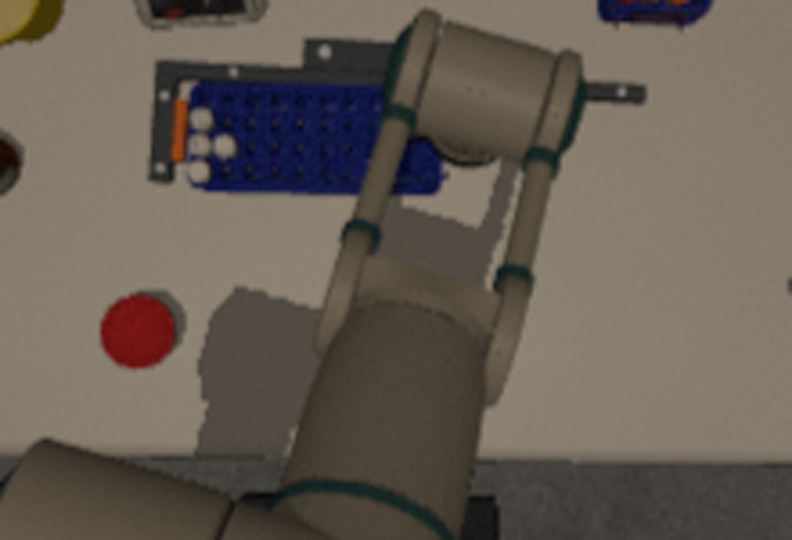

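```bash
python3 -m crank '[[[0,-1,0,0,0,0,255],[0,-1,0,0,0,0,255],[0,-1,0,0,0,0,255],[0,0,0,0,0,0,255],[0,0,0,0,0,0,255]]]'
python3 -m crank '[[[0,-1,0,0,0,0,255],[0,-1,0,0,0,0,255],[0,0,0,0,0,0,255],[0,0,0,0,0,0,255],[0,0,0,0,0,0,255]]]'
python3 look.py e7
```

```text
time: 13.4
ee_pos: [602.1, -94.5, 31.6]
ee_rot: [-0.013, 0.709, -0.013, -0.705]
force: [0.2, -3.4, 3.2]
opening: 0.0
time: 13.9
ee_pos: [602.2, -92.5, 31.6]
ee_rot: [-0.013, 0.709, -0.013, -0.705]
force: [1.0, -4.1, 3.8]
opening: -0.2
t 13.9 tcp home [   5.2 -137. ] z 31.6 F [ 1.1 -4.   3.8] op -0.2
tool axes in home:
 [[ 0.005  0.001 -1.   ]
 [ 0.    -1.    -0.001]
 [-1.    -0.    -0.005]]
shift [ 19.3 -17.   62.3]
```

View pics/e7.png

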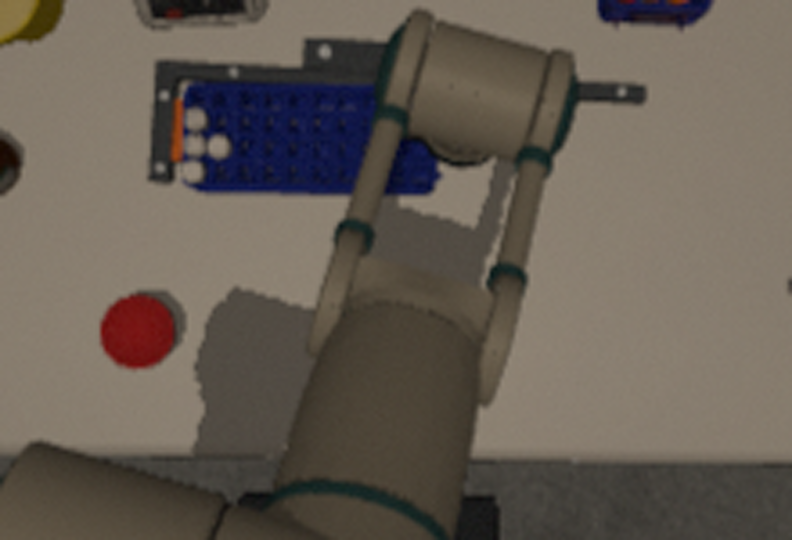

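```bash
python3 -m crank '[[[0,-1,0,0,0,0,255],[0,-1,0,0,0,0,255],[0,-1,0,0,0,0,255],[0,0,0,0,0,0,255],[0,0,0,0,0,0,255]]]'
python3 -m crank '[[[0,-1,0,0,0,0,255],[0,-1,0,0,0,0,255],[0,0,0,0,0,0,255],[0,0,0,0,0,0,255],[0,0,0,0,0,0,255]]]'
python3 look.py e8
```

```text
time: 14.45
ee_pos: [602.3, -89.5, 31.6]
ee_rot: [-0.013, 0.709, -0.013, -0.705]
force: [-0.4, -2.8, 3.9]
opening: 0.1
time: 14.95
ee_pos: [602.4, -88.4, 31.6]
ee_rot: [-0.012, 0.709, -0.014, -0.705]
force: [-0.5, -6.1, 3.5]
opening: 0.2
t 14.95 tcp home [   5.2 -132.8] z 31.6 F [-0.3 -6.2  3.5] op 0.2
tool axes in home:
 [[ 0.005  0.001 -1.   ]
 [-0.001 -1.    -0.001]
 [-1.     0.001 -0.005]]
shift [ 19.3 -12.9  62.3]
```

View pics/e8.png

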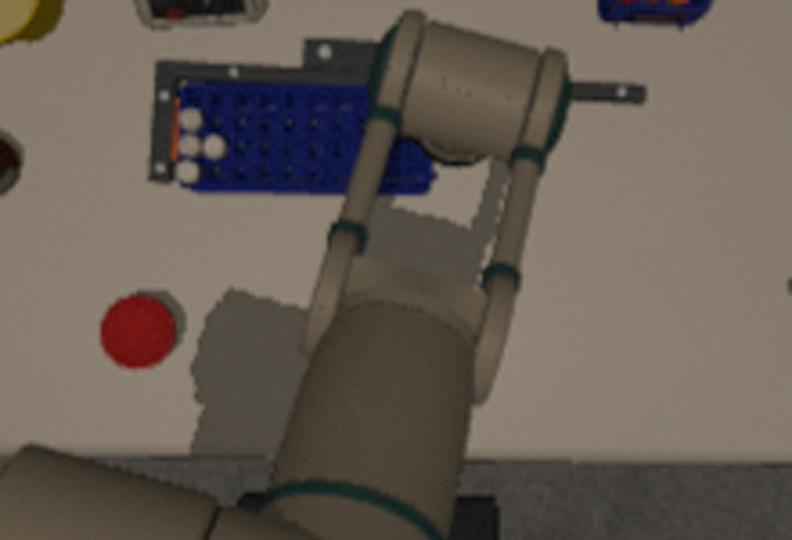

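```bash
python3 -m crank '[[[0,-1,0,0,0,0,255],[0,-1,0,0,0,0,255],[0,0,0,0,0,0,255],[0,0,0,0,0,0,255],[0,0,0,0,0,0,255]]]'
```

```text
time: 15.5
ee_pos: [602.5, -88.0, 31.8]
ee_rot: [-0.011, 0.709, -0.014, -0.705]
force: [-0.2, -9.3, 5.1]
opening: 0.1
```

```bash
python3 -m crank '[[[0,10,0,0,0,0,255],[0,20,0,0,0,0,255],[-35,10,0,0,0,0,255],[-45,0,0,0,0,0,255],[-40,0,10,0,0,0,255]]]'
python3 -m crank '[[[0,0,40,0,0,0,0],[0,0,40,0,0.07,0,0],[0,-35,35,0,0,0,0],[0,-40,0,0,0,0,0],[0,-40,0,0,0,0,0]]]'
python3 look.py f1
python3 -c "
from h import *
go(-90,-15,13)"
```

```text
time: 16.0
ee_pos: [590.4, -124.4, 151.6]
ee_rot: [-0.014, 0.708, -0.012, -0.706]
force: [0.3, 0.3, -0.3]
opening: 0.1
time: 16.5
ee_pos: [477.0, -4.1, 147.6]
ee_rot: [-0.015, 0.732, -0.014, -0.681]
force: [0.7, 0.4, -0.2]
opening: 72.7
t 16.5 tcp home [-123.3  -53.3] z 147.6 F [ 0.7  0.4 -0.2] op 72.7
tool axes in home:
 [[ 0.072 -0.002 -0.997]
 [ 0.002 -1.     0.002]
 [-0.997 -0.003 -0.072]]
shift [139.9  66.9 -56.5]
t 16.55 tcp home [-123.4  -47.5] z 147.7 F [-1.3  4.7 -0.1] op 78.7
tool axes in home:
 [[ 0.072  0.001 -0.997]
 [ 0.008 -1.    -0.   ]
 [-0.997 -0.008 -0.072]]
shift [137.  -31.3 -23.7]
```

View pics/f1.png

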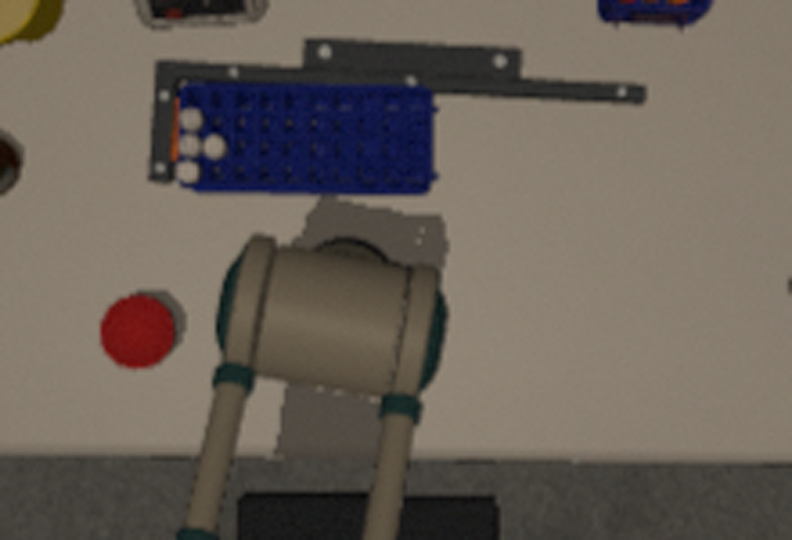

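```bash
python3 -m crank '[[[20,-15,-5,0,0,0,0],[30,-15,-5,0,0,0,0],[35,0,-5,0,0,0,0],[35,0,0,0,0,0,0],[15,0,0,0,0,0,0]]]'
python3 -c "
from h import *
go(-60,-15,13)"
```

```text
time: 17.05
ee_pos: [502.7, 24.2, 11.3]
ee_rot: [-0.014, 0.73, -0.013, -0.683]
force: [-0.2, 0.5, 0.6]
opening: 85.6
t 17.05 tcp home [-98.7 -24.1] z 11.3 F [-0.2  0.5  0.6] op 85.6
tool axes in home:
 [[ 0.067  0.    -0.998]
 [ 0.002 -1.    -0.   ]
 [-0.998 -0.002 -0.067]]
shift [  0.9  -9.  -38.7]
```

```bash
python3 -m crank '[[[0.5,-2,-6,0,0,0,0],[0.5,-2,-6,0,0,0,0],[0.5,-2,-6,0,0,0,0],[0.4,0,-6,0,0,0,0],[0.3,0,-5,0,0,0,0]]]'
python3 -m crank '[[[0.2,0,-3,0,0,0,0],[0.2,0,-3,0,0,0,0],[0.2,0,-2,0,0,0,0],[0.1,0,-1,0,0,0,0],[0,0,0,0,0,0,0]]]'
python3 -m crank '[[[0,0,-1,0,0,0,0],[0,0,-1,0,0,0,0],[0,0,0,0,0,0,0],[0,0,0,0,0,0,0],[0,0,0,0,0,0,0]]]'
python3 -c "
from h import *
go(-57,-15,13)"
```

```text
time: 17.55
ee_pos: [536.7, 28.0, 16.0]
ee_rot: [-0.013, 0.734, -0.014, -0.679]
force: [-0.5, -0.6, -0.4]
opening: 85.5
time: 18.05
ee_pos: [543.7, 27.8, 14.8]
ee_rot: [-0.013, 0.733, -0.014, -0.68]
force: [-3.0, 2.1, 0.9]
opening: 85.3
time: 18.55
ee_pos: [544.2, 27.8, 14.7]
ee_rot: [-0.013, 0.732, -0.014, -0.681]
force: [-5.8, 1.4, 2.8]
opening: 85.1
t 18.55 tcp home [-57.4 -18.9] z 14.7 F [-5.8  1.2  2.8] op 85.1
tool axes in home:
 [[ 0.071  0.    -0.997]
 [ 0.    -1.    -0.   ]
 [-0.997 -0.    -0.071]]
shift [ 1.7 -3.9 -0.2]
```

```bash
python3 -m crank '[[[0,0,-1,0,0,0,0],[0,0,-1,0,0,0,0],[0,0,0,0,0,0,0],[0,0,0,0,0,0,0],[0,0,0,0,0,0,0]]]'
python3 -m crank '[[[0,0,10,0,0,0,0],[0,0,25,0,0,0,0],[-20,0,30,0,0,0,0],[-45,0,20,0,0,0,0],[-45,0,0,0,0,0,0]]]'
python3 -m crank '[[[-20,40,20,0,-0.07,0,255],[0,45,20,0,0,0,255],[0,45,0,0,0,0,255],[0,45,0,0,0,0,255],[0,0,0,0,0,0,255]]]'
cat > chk.py <<'E'
import sys
from h import *
n=sys.argv[1]
im=bot.snapshot('top');sc=bot.snapshot('scene')
cv2.imwrite('pics/%s_top.png'%n,cv2.resize(im[180:235,205:350],None,fx=5.5,fy=5.5,interpolation=cv2.INTER_CUBIC))
cv2.imwrite('pics/%s_scene.png'%n,cv2.resize(sc[170:290,170:400],None,fx=3.4,fy=3.4,interpolation=cv2.INTER_CUBIC))
cv2.imwrite('pics/%s_w.png'%n,bot.snapshot('wrist'))
hsv=cv2.cvtColor(im,cv2.COLOR_BGR2HSV)
roi=np.zeros((420,560),bool);roi[185:240,215:345]=1
b=((hsv[...,0]>100)&(hsv[...,0]<135)&(hsv[...,1]>120)&roi)
b=cv2.morphologyEx(b.astype(np.uint8),cv2.MORPH_CLOSE,np.ones((11,11)))
w=np.ones((420,560));w[:,:222]=0
p,e=fit(b,RACK,[600,45,-.04],'top',w);print(p,e,rel(p,HOME))
for t in ["home","rack"]: print(t,[(r['conf'],r['pixel'],ray(r['pixel'],0,'top').round(1)[:2]) for r in bot.spot_point(t,'top')][:2])
E
python3 chk.py g
```

```text
time: 19.05
ee_pos: [544.2, 27.8, 14.4]
ee_rot: [-0.013, 0.73, -0.014, -0.683]
force: [-8.9, 2.4, 3.5]
opening: 85.4
time: 19.55
ee_pos: [451.7, 30.8, 118.5]
ee_rot: [-0.013, 0.732, -0.014, -0.681]
force: [1.6, -0.1, 0.2]
opening: 85.2
time: 20.05
ee_pos: [409.4, -148.9, 137.9]
ee_rot: [-0.013, 0.711, -0.018, -0.703]
force: [-0.5, 1.2, -0.2]
opening: 12.3
[ 6.03526027e+02  4.22232349e+01 -3.18845805e-02] 211.95686274509802 [ 1.41156571 -2.22474461  0.00611542]
home []
rack [(0.79, [257.7, 205.5], array([610.8,  33.9]))]
```

View pics/g_top.png

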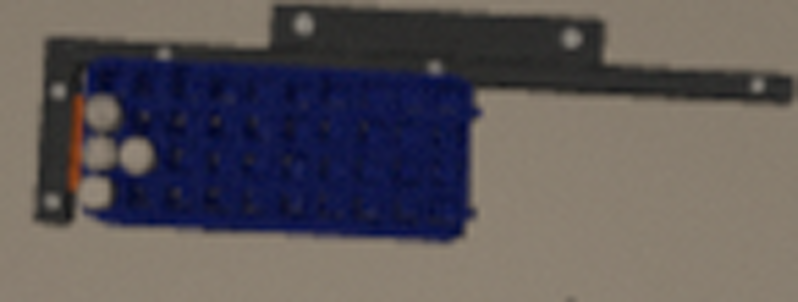

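View pics/g_scene.png

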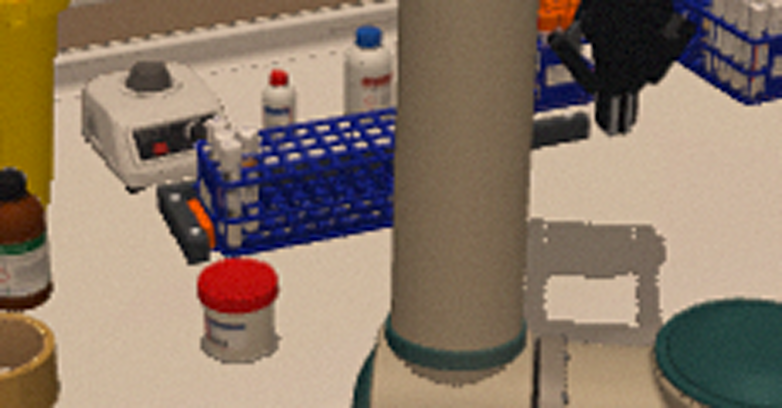

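View pics/g_w.png

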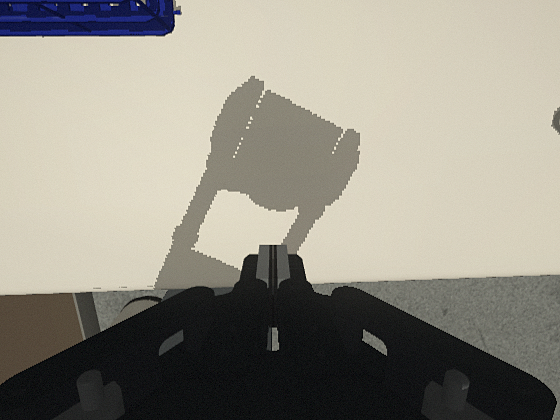

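```bash
python3 -c "
from h import *
go(-8,-170,30)"
python3 -m crank '[[[0,0,-40,0,0,0,255],[0,0,-40,0,0,0,255],[0,0,-40,0,0,0,255],[0,0,-40,0,0,0,255],[0,0,-17,0,0,0,255]]]'
python3 -c "
from h import *
go(-8,-170,30)"
```

```text
t 20.3 tcp home [-187.5 -193.3] z 136.9 F [-0.8  0.6 -0.8] op -0.3
tool axes in home:
 [[ 0.005  0.002 -1.   ]
 [ 0.    -1.    -0.002]
 [-1.    -0.    -0.005]]
shift [ 107.8  -22.9 -179. ]
time: 20.8
ee_pos: [588.5, -147.3, 137.6]
ee_rot: [-0.012, 0.71, -0.012, -0.704]
force: [-1.0, 0.0, 0.1]
opening: -0.6
t 20.8 tcp home [  -6.4 -192.2] z 137.6 F [-1.   0.   0.1] op -0.6
tool axes in home:
 [[ 0.008  0.004 -1.   ]
 [-0.001 -1.    -0.004]
 [-1.     0.001 -0.008]]
shift [107.6 -22.2   2.4]
```

```bash
python3 -m crank '[[[35,0,0,0,0,0,255],[35,-5,0,0,0,0,255],[30,-10,0,0,0,0,255],[6,-10,0,0,0,0,255],[0,-10,0,0,0,0,255]]]'
python3 -m crank '[[[0,-7,0,0,0,0,255],[0,-7,0,0,0,0,255],[0,-4,0,0,0,0,255],[0,-2,0,0,0,0,255],[0,0,0,0,0,0,255]]]'
python3 -c "
from h import *
go(-8,-132.5,30)"
```

```text
time: 21.3
ee_pos: [585.6, -111.9, 31.0]
ee_rot: [-0.013, 0.708, -0.012, -0.706]
force: [0.4, 0.3, 1.1]
opening: -0.1
time: 21.8
ee_pos: [587.2, -94.1, 32.4]
ee_rot: [-0.013, 0.709, -0.013, -0.705]
force: [-0.5, -0.0, 0.1]
opening: -0.3
t 21.8 tcp home [  -9.8 -139.1] z 32.4 F [-0.5 -0.1  0.1] op -0.3
tool axes in home:
 [[ 0.006  0.001 -1.   ]
 [-0.    -1.    -0.001]
 [-1.     0.    -0.006]]
shift [ 2.4 -6.6 -1.7]
```

```bash
python3 -m crank '[[[0,-1,0,0,0,0,255],[0,-1,0,0,0,0,255],[0,-1,0,0,0,0,255],[0,0,0,0,0,0,255],[0,0,0,0,0,0,255]]]'
python3 -m crank '[[[0,-1,0,0,0,0,255],[0,-1,0,0,0,0,255],[0,0,0,0,0,0,255],[0,0,0,0,0,0,255],[0,0,0,0,0,0,255]]]'
python3 -m crank '[[[0,-1,0,0,0,0,255],[0,-1,0,0,0,0,255],[0,0,0,0,0,0,255],[0,0,0,0,0,0,255],[0,0,0,0,0,0,255]]]'
```

```text
time: 22.3
ee_pos: [586.9, -91.2, 31.7]
ee_rot: [-0.013, 0.709, -0.013, -0.705]
force: [-0.6, 1.1, -0.5]
opening: 0.5
time: 22.8
ee_pos: [587.1, -89.3, 31.9]
ee_rot: [-0.013, 0.709, -0.013, -0.705]
force: [-0.3, -2.0, 0.1]
opening: -0.2
time: 23.3
ee_pos: [587.2, -87.2, 31.9]
ee_rot: [-0.013, 0.709, -0.013, -0.705]
force: [0.4, -2.6, 1.2]
opening: 0.1
```

```bash
python3 -m crank '[[[0,-1,0,0,0,0,255],[0,-1,0,0,0,0,255],[0,0,0,0,0,0,255],[0,0,0,0,0,0,255],[0,0,0,0,0,0,255]]]'
python3 -m crank '[[[0,-1,0,0,0,0,255],[0,-1,0,0,0,0,255],[0,0,0,0,0,0,255],[0,0,0,0,0,0,255],[0,0,0,0,0,0,255]]]'
```

```text
time: 23.8
ee_pos: [587.4, -86.3, 32.2]
ee_rot: [-0.012, 0.709, -0.014, -0.705]
force: [-0.5, -6.0, 2.7]
opening: 0.2
time: 24.3
ee_pos: [587.8, -85.6, 32.6]
ee_rot: [-0.011, 0.709, -0.014, -0.705]
force: [-1.4, -9.3, 4.7]
opening: 0.0
```

```bash
python3 -m crank '[[[0,10,0,0,0,0,255],[0,20,0,0,0,0,255],[-35,20,0,0,0,0,255],[-45,10,30,0,0,0,255],[-30,0,45,0,0,0,255]]]'
python3 -m crank '[[[0,0,45,0,0,0,255],[0,0,45,0,0,0,255],[0,0,15,0,0,0,255],[0,0,0,0,0,0,255],[0,0,0,0,0,0,255]]]'
python3 chk.py h
```

```text
time: 24.8
ee_pos: [518.1, -141.1, 136.9]
ee_rot: [-0.013, 0.71, -0.014, -0.704]
force: [-0.5, -0.4, -0.4]
opening: 0.0
time: 25.3
ee_pos: [412.4, -136.0, 134.9]
ee_rot: [-0.013, 0.71, -0.013, -0.704]
force: [0.8, 0.2, 0.4]
opening: -0.1
[ 6.02708619e+02  4.50317900e+01 -3.38950680e-02] 141.07450980392156 [0.48804885 0.55072901 0.00410493]
home []
rack [(0.6, [255.3, 205.8], array([609.7,  41.7]))]
```

View pics/h_top.png

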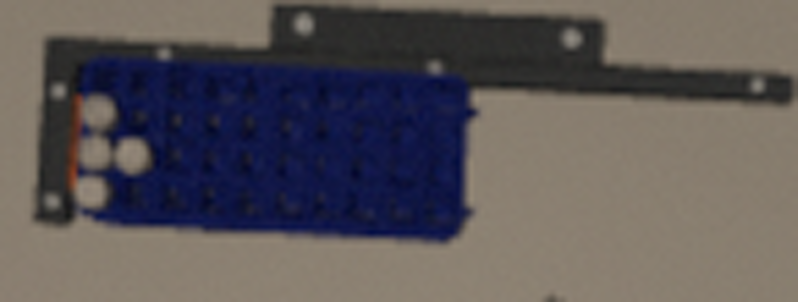

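View pics/h_scene.png

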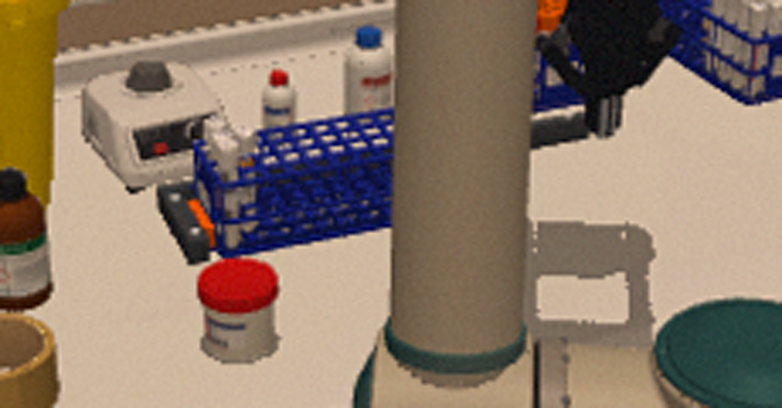

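```bash
python3 -c "
from bench import bot
print(bot.sense()['joint_velocities'].round(3),bot.job_done(),bot.sense()['time'])"
```

```text
the job is handed in; nothing more can be done
the job is handed in; nothing more can be done
```

I pushed the blue rack into the corner stop, and it ended flush along the rail with its left end on the orange bumper. The job was handed in at about 26 s, and no verdict is reported.

**How it went:**
1. I pushed the front side with the open fingers, which squared the rack to the rail and moved it up against it.
2. I pushed the tail with the fingers shut until the rack met the bumper. That turned it about 2° away from the rail.
3. I pushed the front again until it was flush. That left a gap of about 2 mm at the bumper.
4. I gave the tail a last gentle push to close that gap, then lifted the gripper well clear.

**Last checks:**
- **Position:** the fit to the top picture put the rack at about 0.5 mm across, 0.6 mm along and 0.004 rad from home. The camera calibration is only good to about 2 mm.
- **Contact:** in the final rail and bumper pushes the rack stopped moving while the force rose to about 9 N. I did not push against the rail again after the last tail push; the picture still showed the rack flush there.
- **Bystanders:** those I could see in the last scene picture looked unmoved; I did not measure them, and the timer was out of view.
- **Disagreement:** the trained network's "rack" point came out about 7 mm off the fit across the rail. Its "home" point was off by a similar amount in the first picture, and it found no "home" in the last pictures. I trusted the fit and the contact forces instead.

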